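# Shut the domino box, stand it on end and rack it

### The job

Put the dominoes away: push the swivel lid round until it is fully shut over the tiles, then stand the box upright on its green felt end on the open bar top and let go of it. Take it again by its top and set it upright in the empty middle bay of the games rack, square with its neighbours and well inside the rack, lid still shut. Never tip the box while the lid is open, and leave everything else where it is.

Things in the scene. Friction and masses are not known exactly. Their poses are not given: they have to be found in the camera images.
- domino_box: flat pale-wood domino box, 170 x 62 x 36 mm with lid, about 0.45 kg, loose; starts lying flat, lid up. Origin: centre of its underside. x runs along the length from the foot end (green felt, x = -85 mm) to the head end (+85 mm), y along the 62 mm width, z out through the lid (underside 0, rim 30, lid top 36 mm). Standing on its felt end, its x axis points up
- lid (a joint): swivel of the dark lid about its pin, rad: 0 fully shut (against a stop lip on the box's -y rim, flush with the +y side), growing to 1.2 as its free end swings out over the box's +y side. Light friction, about 0.06 N m: stays where left. Lid: 167 x 57 x 6 mm plate, its edge to push (+y) runs parallel to the line from pin to free end, 28.5 mm beside it
- lid_pin (a point): axis of the lid's pin at the top of the lid, 14 mm from the box's felt end, 2.5 mm to the +y side of the box's centre line; the lid's free end lies 154 mm from it
- lid_corner (a point): outer corner of the lid at its free end, on the +y edge (the edge to push), at mid-thickness of the lid; moves with the lid
- box_foot (a point): centre of the felt (foot) end face of the domino box
- box_head (a point): centre of the head end face of the domino box
- games_rack: fixed wooden rack of three upright bays, 97 (x) x 186 (y) x 150 mm high. Origin: centre of its underside; x from its open front to its 10 mm back board (150 mm high), y along the row, z up. Bays are 50 mm wide (y), 87 mm deep, centred at y = -56, 0 and +56 mm; parting boards reach 90 mm, end boards 95 mm above the bar top
- free_bay (a point): centre of the floor of the empty middle bay (y = 0 of the rack), 12 mm above the bar top; axes as the rack's. The domino box goes in with its 36 mm thickness along y and its 62 mm width along x, lid facing either neighbour
- rule_book: red book 75 x 40 x 118 mm standing loose in one of the outer bays; its top is 130 mm above the bar top. Origin: centre of its underside. Must stay
- card_game: blue card-game box 72 x 44 x 106 mm standing loose in the other outer bay; top 118 mm above the bar top. Origin: centre of its underside. Must stay
- mug: blue mug, 80 mm across, 95 mm high, with a handle, loose. Origin: centre of its underside. Must stay
- pint_glass: clear glass, 86 mm across, 145 mm high, loose. Origin: centre of its underside. Must stay
- soda_bottle: amber bottle, 62 mm across, 200 mm high, loose. Origin: centre of its underside. Must stay
- shaker: steel cocktail shaker, 88 mm across, 210 mm high, loose. Origin: centre of its underside. Must stay
- coasters: stack of square coasters 94 x 94 x 28 mm, loose. Origin: centre of its underside. Must stay
- card_deck: red boxed deck of cards 89 x 64 x 18 mm lying flat, loose. Origin: centre of its underside. Must stay

How it is judged:
By the outcome, as a careful person would: the job done as asked, in the order asked, and still so for the second after the job is handed in, with the robot touching nothing.
It also fails if it takes over 72 s, if anything falls off the work surface, if the arm or the gripper's body presses on something with over 40 N, if the wrist force passes 120 N, or if a joint passes its speed limit or range.

### The arm

A 7-joint arm with a two-finger parallel gripper is mounted at the origin on the work surface. World frame = base frame: x ahead of the robot, y to its left, z up, the work surface at z = 0. Lengths are in m, angles in rad, forces in N, time in s.
With the tool pointing down it reaches from about 0.4 to 0.9 m from the base axis. Payload 5.5 kg.
Tool frame: the origin (TCP) lies midway between the tips of the shut fingers; the grasp point (between the pads) lies 19 mm behind it; z points along the fingers, y is the line along which they close (so a half turn about z gives the same grasp; the last joint's range is limited). The gripper opens to 85 mm and grips with 20 to 120 N. Pads are 22 mm wide; open, the fingers measure 114 mm over their backs; the gripper's body (76 mm by 85 mm) begins 54 mm behind the grasp point. The pads swing forward as they close: fully open they stand 13 mm farther back than shut.
Start: joints at [1.506, 0.501, -0.427, 1.55, 0.221, 1.138, -0.21], TCP at [0.209, -0.615, 0.231] pointing down, gripper open.
Joint ranges: [-2.88, 2.88], [-0.31, 2.03], [-1.54, 1.56], [0.2, 2.42], [-1.41, 4.55], [0.19, 2.02], [-2.57, 2.57]. Speed limits (rad/s): [2.57, 2.57, 3.14, 3.14, 3.14, 3.14, 3.14].

### API

Orientations are given as a rotation vector (axis times angle).
In Python, from rig import manip gives the robot as it stands. Calls block until the motion is done:
- manip.goto(position, orientation): joint-space move of the TCP to a pose.
- manip.movel(position, rot=None, speed=0.15, force_limit=None): straight line of the TCP; rot=None keeps the orientation; speed is the mean speed in m/s. With force_limit (N) it stops when the force on the tool has changed by that much, and returns True; else False.
- manip.move_joints(angles): joint-space move.
- manip.gripper_to(opening, grasp_force=None): opening from 0.0 (shut) to 1.0 (fully open); grasp_force is the grip in N (None keeps the last); returns when the fingers have stopped.
- manip.pause(seconds).
- manip.inverse_kinematics(position, orientation): joint angles nearest the present ones, or None.
- manip.sense(): the state.
- manip.get_image(name): name is "scene" or "top"; returns (picture, depth): 420x560x3 uint8, red, green, blue; 420x560 float32, m along the optical axis (not along the pixel's ray), 0 where there is no reading.
- manip.calibration(name): a dict with "fx", "fy", "cx", "cy" (pixels), "eye" and "orientation" of the camera in the world. Camera axes: x right, y down, z forward; pixel columns grow to the right and rows downward; lengths in m; the calibration is good to about 2 mm. A picture is of the moment at which its call begins. calibration takes no time and is no camera call.
A pose or a line that the arm cannot do raises manip.Unreachable and nothing moves.
- manip.sign_off(): hands the job in; it is judged then, once.
The state is a dict: "clock": time; "qpos": joint angles; "dq": joint speeds; "effort": joint torques, N m; "tcp_pos": TCP position; "ee_rot": TCP orientation; "force": force on the tool from outside, world axes, zero at the start; "moment": the same for the moment, N m; "width": opening from 0.0 (shut) to 1.0 (fully open); "finger_force": force on a finger pad.
Only numpy, scipy, OpenCV 4.12 (cv2) and the standard library are available. Lean on these libraries where they do the work, as an engineer would, in place of code of your own. Each camera call takes 0.05 s, during which the arm holds its last target. There are 200 camera calls.

## Working session

There is one attempt and no reset: what is moved stays moved. The work goes in short steps, each a Python script; the robot and the scene stay as the last script left them, time stands still between calls to the robot, and variables do not carry over. Pictures are saved under pics/ and viewed, at most 10 in all, crops included, and the job is handed in when it is done.

```bash
mkdir -p pics; ls; cat > h.py <<'E'
import numpy as np, cv2
from scipy.spatial.transform import Rotation as R
from rig import manip
def cam(n):
    c=manip.calibration(n); o=np.array(c["orientation"])
    return c, (o if o.shape==(3,3) else R.from_rotvec(o).as_matrix() if o.size==3 else None), np.array(c["eye"])
def shot(n,f=None):
    p,d=manip.get_image(n)
    if f: cv2.imwrite("pics/"+f,cv2.cvtColor(p,cv2.COLOR_RGB2BGR))
    return p,d
def ray(n,u,v,z):
    c,M,e=cam(n); r=M@np.array([(u-c["cx"])/c["fx"],(v-c["cy"])/c["fy"],1.])
    return e+r*(z-e[2])/r[2]
def cloud(n,d):
    c,M,e=cam(n); v,u=np.indices(d.shape)
    return np.stack([(u-c["cx"])/c["fx"]*d,(v-c["cy"])/c["fy"]*d,d],-1)@M.T+e
E
python3 - <<'E'
from h import *
for n in("scene","top"):
    p,d=shot(n,n+"0.png"); np.save(n+"0.npy",d); print(manip.calibration(n))
print(manip.sense())
E
```

```text
pics
{'fx': 465.43653864239735, 'fy': 465.43653864239735, 'cx': 281.2942794391779, 'cy': 206.06164508877094, 'eye': array([1.26200695, 0.2552479 , 1.03747485]), 'orientation': array([-1.54254362, -2.18758825,  0.75163413])}
{'fx': 391.37374472293, 'fy': 391.37374472293, 'cx': 284.47164092790524, 'cy': 204.66104804289222, 'eye': array([ 0.38447676, -0.01882511,  1.03917884]), 'orientation': array([-2.09990044,  2.12354997, -0.1849911 ])}
{'clock': 0.1, 'qpos': array([ 1.50620181,  0.50171187, -0.4267752 ,  1.55130941,  0.22079905,
        1.1383179 , -0.21031424]), 'dq': array([-0.00042673, -0.00175122,  0.00095455, -0.00258751,  0.00084928,
        0.00314343,  0.00074805]), 'effort': array([-1.09962415e-02, -5.70813596e+01, -5.83899245e+00, -2.81749177e+01,
        1.03787772e-02,  5.58925953e-03, -6.18048921e-05]), 'tcp_pos': array([ 0.20901704, -0.61483643,  0.23040169]), 'ee_rot': array([-3.09783292e+00, -5.12319047e-01,  3.78835082e-04]), 'force': array([0.19448969, 0.21233691, 0.80456358]), 'moment': array([-0.01536336, -0.03443301,  0.0286925 ]), 'finger_force': 0.0, 'width': 1.0019563614721143}
```

View pics/scene0.png

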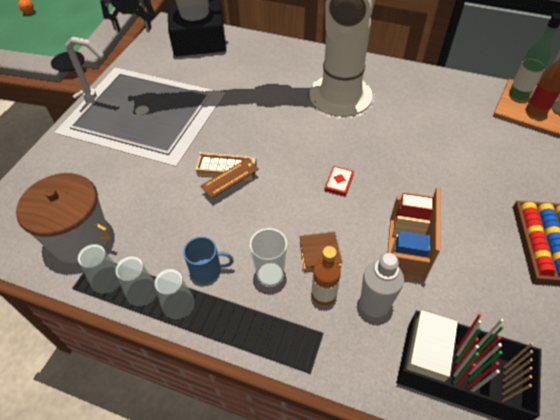

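View pics/top0.png

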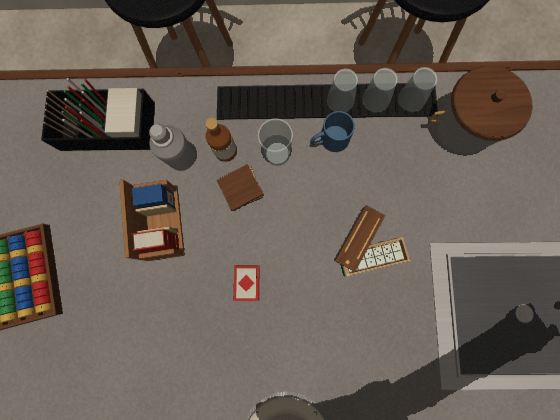

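The box is at about (375,250) in the top view, with its green foot end at the left (343,268). The lid swings up to about (372,210). The rack is at (152,220), with the empty bay between the blue box and the red book and the open front to the right. I'll compute corners next.

```bash
python3 - <<'E'
from h import *
d=np.load("top0.npy"); p=cv2.imread("pics/top0.png")
P=cloud("top",d); np.set_printoptions(precision=4,suppress=True)
print(P[300,300],P[100,300])
S=cloud("scene",np.load("scene0.npy"))
# heights near box & rack
def fit(m,name,z):
    m=cv2.morphologyEx(m.astype(np.uint8),cv2.MORPH_OPEN,np.ones((2,2)))
    c=max(cv2.findContours(m,0,2)[0],key=cv2.contourArea)
    b=cv2.boxPoints(cv2.minAreaRect(c)); print(name,cv2.contourArea(c),b.round(1).tolist())
    w=np.array([ray("top",u,v,z)[:2] for u,v in b])
    cc=w.mean(0);e1=w[1]-w[0];e2=w[2]-w[1]
    print("  ctr",cc,"sides",np.hypot(*e1),np.hypot(*e2),"ang",np.arctan2(e1[1],e1[0]),np.arctan2(e2[1],e2[0]))
Z=P[...,2]; Y=P[...,1];X=P[...,0]
box=np.zeros(d.shape,bool); box[195:285,325:420]=1
hsv=cv2.cvtColor(p,cv2.COLOR_BGR2HSV)
print("z hist box",np.histogram(Z[box],bins=np.arange(-.01,.06,.005)))
fit(box&(Z>.012),"all",.03)
lid=box&(hsv[...,1]>120)&(hsv[...,2]<150)&(Z>.025)
fit(lid,"lid",.036)
fit(box&(Z>.015)&~lid,"wood",.03)
rk=np.zeros(d.shape,bool); rk[165:275,110:195]=1
fit(rk&(Z>.14),"back150",.15)
fit(rk&(Z>.08),"rack",.09)
print("obj heights",[ (k,np.median(Z[v-2:v+3,u-2:u+3])) for k,u,v in(("blue",153,197),("red",153,240),("mid",155,220))])
for k,u,v,z in(("coast",240,187,.028),("deck",246,283,.018),("glass",276,140,.1),("bottle",220,140,.1),("mug",337,130,.09),("shaker",165,140,.2)): print(k,ray("top",u,v,z)[:2])
for n,r,f in(("top",(190,290,320,420),6),):
    cv2.imwrite("pics/c1.png",np.hstack([cv2.resize(p[190:285,325:420],None,fx=4.2,fy=4.2,interpolation=2),cv2.resize(p[170:265,110:205],None,fx=4.2,fy=4.2,interpolation=2)]))
E
```

```text
[ 0.3365 -0.0383  0.001 ] [ 0.8866 -0.0475  0.0097]
z hist box (array([   2, 1787, 4008,  177,   19,   40,  153,  606,  367, 1276,   71,
          0,    0]), array([-0.01 , -0.005,  0.   ,  0.005,  0.01 ,  0.015,  0.02 ,  0.025,
        0.03 ,  0.035,  0.04 ,  0.045,  0.05 ,  0.055]))
all 2564.5 [[325.5, 216.10000610351562], [394.8999938964844, 198.8000030517578], [410.5, 261.1000061035156], [341.1000061035156, 278.5]]
  ctr [ 0.4913 -0.2153] sides 0.18809458920437838 0.16485631402663492 ang -1.3358309534307449 -2.963788798831011
lid 1335.5 [[335.5, 261.70001220703125], [366.3999938964844, 205.6999969482422], [386.29998779296875, 216.6999969482422], [355.3999938964844, 272.70001220703125]]
  ctr [ 0.489  -0.1964] sides 0.1668582093782681 0.05782519314033003 ang -0.5355726745320858 -2.1063167167163344
wood 666.5 [[354.20001220703125, 253.1999969482422], [400.3999938964844, 242.0], [404.5, 259.0], [358.29998779296875, 270.1000061035156]]
  ctr [ 0.4452 -0.2419] sides 0.12241449448080223 0.04384075783379587 ang -1.3468529977371688 -2.9694898578291125
back150 361.0 [[119.80000305175781, 180.1999969482422], [125.80000305175781, 179.6999969482422], [131.60000610351562, 258.0], [125.5999984741211, 258.3999938964844]]
  ctr [0.531  0.3653] sides 0.014087113392980083 0.1856420667854282 ang -1.5090684035113295 -3.001356818985068
rack 2718.5 [[119.80000305175781, 180.1999969482422], [170.5, 176.39999389648438], [176.39999389648438, 256.6000061035156], [125.80000305175781, 260.3999938964844]]
  ctr [0.542  0.3355] sides 0.1283490870857194 0.2024972878638096 ang -1.5090702044983066 -3.0234049323755356
obj heights [('blue', np.float64(0.11811071016950747)), ('red', np.float64(0.12753216197886375)), ('mid', np.float64(0.01276430202490797))]
coast [0.6317 0.1169]
deck [0.3809 0.0996]
glass [0.735  0.0175]
bottle [0.7374 0.1596]
mug [ 0.7631 -0.1385]
shaker [0.7019 0.266 ]
```

View pics/c1.png

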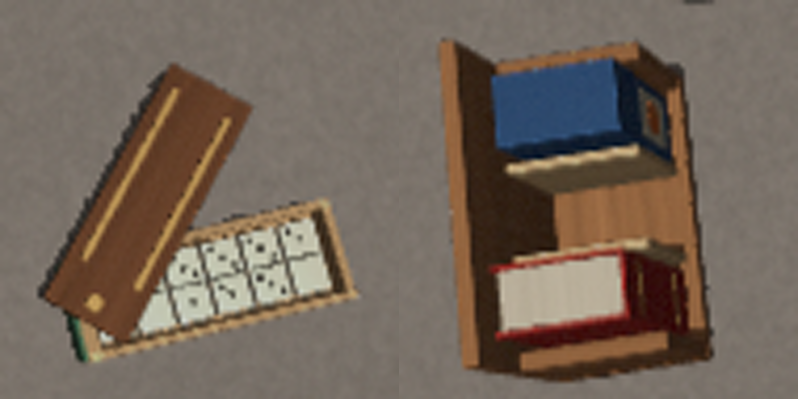

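The crop shows the lid open about 0.8 rad, its pin at the foot end, and dominoes inside. The rack's back board faces left (+Y). Next I refine the numbers and check that the needed poses are reachable.

```bash
cat >> h.py <<'E'
def rot(z,y):  # tool orientation from tool z dir and closing line y
    z=np.array(z,float);z/=np.linalg.norm(z);y=np.array(y,float);y-=z*(y@z);y/=np.linalg.norm(y)
    return R.from_matrix(np.stack([np.cross(y,z),y,z],1)).as_rotvec()
E
python3 - <<'E'
from h import *
np.set_printoptions(precision=4,suppress=True)
c=lambda u,v,z,ox=325,oy=190:ray("top",u/4.2+ox,v/4.2+oy,z)[:2]
a,b,h2=c(92,360,.03),c(356,296,.03),c(325,201,.03)
print("foot-y",a,"head-y",b,"head+y",h2,np.hypot(*(b-a)),np.hypot(*(b-h2)),np.arctan2(*(b-a)[::-1]),np.arctan2(*(h2-b)[::-1])-np.pi/2,"centre est",(a+h2)/2)
d=np.load("top0.npy");P=cloud("top",d)
rk=lambda u,v,z:c(u-399,v,z,110,170)
A,B=rk(441,38,.15),rk(466,365,.15); F1,F2=rk(682,66,.095),rk(711,357,.0)
print("back outer",A,B,np.hypot(*(A-B)),np.arctan2(*(A-B)[::-1]))
for ang in [np.arctan2(*(A-B)[::-1])]:
    ex=np.array([-np.sin(ang),np.cos(ang)]); print("rack ctr",(A+B)/2-ex*.0485,"ex",ex)
# rack from scene cloud & top cloud: outline of points z in .085-.16
for n in("top","scene"):
    Q=cloud(n,np.load(n+"0.npy")).reshape(-1,3)
    Q=Q[(abs(Q[:,0]-.54)<.14)&(abs(Q[:,1]-.33)<.09)]
    for lo,hi in((.144,.157),(.086,.099)):
        q=Q[(Q[:,2]>lo)&(Q[:,2]<hi)][:,:2].astype(np.float32)
        if len(q)>5:
            r=cv2.minAreaRect(q*1000); print(n,lo,len(q),r)
    f=Q[(Q[:,2]>.006)&(Q[:,2]<.018)]; print(" floor",len(f),f.min(0),f.max(0),np.median(f,0))
E
```

```text
foot-y [ 0.3966 -0.1574] head-y [ 0.4332 -0.3182] head+y [ 0.491  -0.3034] 0.16487933952907333 0.059645092447955766 -1.3471952620957868 -1.3200091753815604 centre est [ 0.4438 -0.2304]
back outer [0.6252 0.3852] [0.4421 0.3584] 0.18509894652225792 0.14529813668977623
rack ctr [0.5407 0.3238] ex [-0.1448  0.9895]
top 0.144 405 ((533.1647338867188, 370.1728210449219), (184.9485626220703, 12.431985855102539), 8.202788352966309)
top 0.086 629 ((539.873291015625, 322.8844299316406), (185.43447875976562, 89.87239074707031), 8.518842697143555)
 floor 741 [0.4029 0.2455 0.006 ] [0.6787 0.3988 0.018 ] [0.5454 0.2996 0.0125]
scene 0.144 301 ((536.0540771484375, 372.87115478515625), (184.3282012939453, 11.420087814331055), 8.263056755065918)
scene 0.086 548 ((542.007080078125, 329.0368347167969), (188.23814392089844, 93.53147888183594), 8.998677253723145)
 floor 227 [0.4631 0.2707 0.0061] [0.6345 0.3905 0.018 ] [0.54   0.2867 0.0115]
```

```bash
cat >> h.py <<'E'
BA=-1.342; BC=np.array([.4428,-.2303,0]); RA=.1445; RC=np.array([.541,.326,0])
rex=np.array([-np.sin(RA),np.cos(RA),0]); rey=np.array([-np.cos(RA),-np.sin(RA),0]); UP=np.array([0,0,1.])
def ax(a): return np.array([np.cos(a),np.sin(a),0]),np.array([-np.sin(a),np.cos(a),0])
def graspflat(th,gx,gz,s,C=None,a=None):
    bx,by=ax(BA if a is None else a); C=BC if C is None else C
    zt=-np.sin(th)*bx-np.cos(th)*UP; return C+gx*bx+gz*UP+.019*zt, rot(zt,s*by)
def stand(th,gx,gz,s,yaw,xy,lift=0.):
    # box upright at xy (foot), box x up, -box z along heading yaw
    hd,left=ax(yaw); bz=-hd; by=np.cross(bz,UP)
    zt=-np.sin(th)*UP-np.cos(th)*bz
    return np.array([*xy,lift])+(.0+gx+.085)*UP+(gz-.018)*bz+.019*zt, rot(zt,s*by)
E
python3 - <<'E'
from h import *
np.set_printoptions(precision=2,suppress=True)
ik=manip.inverse_kinematics
for th in np.radians([30,40,45,50,60]):
  for s in(1,-1):
    g=ik(*graspflat(th,.045,.022,s)); 
    ok=[]
    for yaw in np.radians([-90,-77,-60,-45,-30,-15,0,15,30]):
      for xy in((.5,-.1),(.55,-.15),(.6,-.1),(.5,-.2)):
        q=ik(*stand(th,.045,.022,s,yaw,xy))
        if q is not None: ok.append((round(np.degrees(yaw)),xy,np.array(q)))
    print(round(np.degrees(th)),s,g,len(ok))
    for o in ok[:40:5]: print("   ",*o)
for s in(1,-1):
    print("rack",s,ik(np.array([*RC[:2],.15])-.005*rex,rot(-UP,s*rey)),ik(np.array([*RC[:2],.3])-.005*rex,rot(-UP,s*rey)))
E
```

```text
30 1 [ 1.2   0.99 -0.76  1.64  0.29  1.12  0.63] 22
    -90 (0.5, -0.1) [ 0.17  0.9  -0.77  1.95  1.29  1.73 -1.33]
    -77 (0.55, -0.15) [ 0.2   0.82 -0.66  2.04  1.5   1.54 -1.2 ]
    -60 (0.6, -0.1) [ 0.1   0.77 -0.6   2.1   1.67  1.4  -1.14]
    15 (0.55, -0.15) [ 1.73  1.29 -1.31  2.39  2.64  0.35  0.34]
    30 (0.6, -0.1) [-0.32  1.14  1.12  2.27  4.11  1.78 -2.22]
30 -1 [ 0.86  0.84 -0.24  1.65 -0.17  1.08 -2.14] 22
    -90 (0.5, -0.1) [ 0.24  0.95 -0.87  1.95  1.34  1.81  1.79]
    -77 (0.55, -0.15) [ 0.19  0.81 -0.65  2.04  1.49  1.53  1.94]
    -60 (0.6, -0.1) [-0.41  0.67  0.01  2.12  1.49  1.03  1.98]
    15 (0.55, -0.15) [ 1.59  1.01 -1.09  2.39  3.51  0.34  2.46]
    30 (0.6, -0.1) [-0.32  1.14  1.12  2.27  4.11  1.78  0.93]
40 1 [ 1.22  1.09 -0.77  1.52  0.22  1.28  0.7 ] 24
    -90 (0.5, -0.1) [ 0.29  0.82 -0.85  1.98  1.25  1.59 -1.25]
    -77 (0.55, -0.15) [ 0.34  0.75 -0.76  2.05  1.44  1.4  -1.08]
    -60 (0.6, -0.1) [ 0.24  0.7  -0.69  2.09  1.58  1.25 -0.98]
    -15 (0.6, -0.1) [ 0.19  0.46 -0.2   2.42  2.72  0.64 -1.32]
    30 (0.5, -0.1) [-0.29  0.88  1.13  2.
[... 2568 characters left out ...]
 2.04]
60 -1 [ 0.9   1.16 -0.18  1.29 -0.35  1.62 -2.02] 33
    -90 (0.5, -0.1) [ 0.74  0.94 -1.3   2.01  1.31  1.58  2.02]
    -77 (0.55, -0.15) [-1.01  1.03  1.35  2.06 -0.81  0.7  -2.24]
    -60 (0.6, -0.1) [-0.89  0.7   0.97  2.04 -0.19  0.43 -2.57]
    -45 (0.5, -0.2) [-0.8   0.56  1.13  2.34 -1.2   0.21 -1.06]
    -15 (0.6, -0.1) [-0.55  0.45  0.73  2.22 -1.37  0.19 -0.47]
    15 (0.5, -0.1) [ 0.52  0.27 -0.2   2.36 -1.26  0.25  0.23]
    30 (0.55, -0.15) [ 1.15  0.54 -0.81  2.12 -0.17  0.34 -0.42]
rack 1 [ 0.23  0.95 -1.31  1.66  0.95  1.3   2.03] [ 0.23  0.72 -1.3   1.51  0.69  1.44  2.19]
rack -1 [ 0.23  0.95 -1.31  1.66  0.95  1.3  -1.11] [ 0.23  0.72 -1.3   1.51  0.69  1.44 -0.95]
```

```bash
python3 - <<'E'
from h import *
np.set_printoptions(precision=4,suppress=True)
bx,by=ax(BA); pin=BC-.071*bx+.0025*by
def pose(phi,off,z,r=.125):
    d,n=ax(BA+phi); p=pin+r*d+(.0285+.011+off)*n; p[2]=z; return p,rot(-UP,d)
manip.gripper_to(0.0,60)
manip.goto(*pose(.81,.03,.12)); 
p,o=pose(.81,.03,.0325); manip.movel(p,o,speed=.12)
print(manip.sense()["tcp_pos"],p)
f0=manip.sense()["force"]
for phi in np.r_[np.linspace(.81,0.1,8),0.03,0]:
    p,o=pose(phi,.0 if phi else -.001,.0325); manip.movel(p,o,speed=.12)
    print(round(phi,2),manip.sense()["force"]-f0)
p,o=pose(0,.03,.0325); manip.movel(p,o,speed=.12)
p[2]=.15; manip.movel(p,o,speed=.2)
s=manip.sense();print(s["clock"],s["qpos"])
p,d=shot("top"); np.save("top1.npy",d);cv2.imwrite("pics/full1.png",p[...,::-1])
q,_=shot("scene")
cv2.imwrite("pics/c2.png",np.hstack([cv2.resize(p[200:295,325:420],None,fx=4.2,fy=4.2,interpolation=2),cv2.resize(q[130:225,180:275],None,fx=4.2,fy=4.2,interpolation=2)])[...,::-1])
E
```

```text
[ 0.5728 -0.164   0.0331] [ 0.5721 -0.1641  0.0325]
0.81 [ 0.0738 -0.3567  0.0777]
0.71 [-0.0922  0.2907  0.2706]
0.61 [ 0.5288 -0.8433  1.6269]
0.51 [1.2291 0.168  1.1324]
0.4 [0.2459 0.4381 0.5   ]
0.3 [0.1342 0.3754 1.4061]
0.2 [ 0.165  -0.3433  2.3158]
0.1 [-0.29    0.1898  1.3326]
0.03 [ 0.3994 -0.3798  1.499 ]
0.0 [1.4114 0.0268 1.3481]
7.7083 [ 0.9165  0.5342 -0.6481  1.7768  0.3847  0.9619 -1.2319]
```

View pics/c2.png

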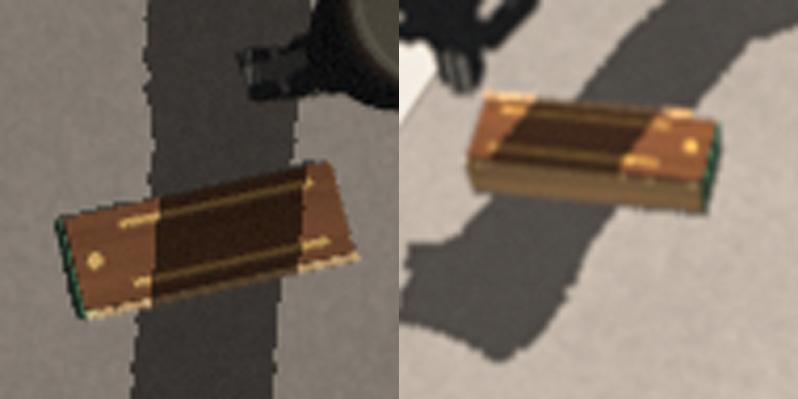

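The lid looks shut: the only pale strip left is the -y lip at the lower edge. I'll give it one firmer push for certainty, then re-measure the box.

```bash
python3 - <<'E'
from h import *
np.set_printoptions(precision=4,suppress=True)
bx,by=ax(BA); pin=BC-.071*bx+.0025*by
def pose(off,z,r=.13):
    p=pin+r*bx+(.0285+.011+off)*by; p[2]=z; return p,rot(-UP,bx)
manip.goto(*pose(.02,.06)); p,o=pose(.02,.0325); manip.movel(p,o,speed=.1)
p,o=pose(-.004,.0325); print(manip.movel(p,o,speed=.06), manip.sense()["force"])
p,o=pose(.03,.0325); manip.movel(p,o,speed=.12); p[2]=.15; manip.movel(p,o,speed=.2)
p,o=graspflat(np.radians(45),.045,.022,1); p=p+np.array([0.05,0,.2]); manip.goto(p,o); manip.gripper_to(1.0)
print(manip.sense()["clock"])
p,d=shot("top"); cv2.imwrite("pics/full2.png",p[...,::-1])
P=cloud("top",d); Q=P[(P[...,2]>.022)&(P[...,2]<.05)&(abs(P[...,0]-.44)<.09)&(abs(P[...,1]+.23)<.14)]
print(len(Q),cv2.minAreaRect((Q[:,:2]*1000).astype(np.float32)))
m=((P[...,2]>.015)&(P[...,2]<.05)); m[:195]=0;m[295:]=0;m[:,:325]=0;m[:,420:]=0
c=max(cv2.findContours(m.astype(np.uint8),0,2)[0],key=cv2.contourArea)
b=cv2.boxPoints(cv2.minAreaRect(c)); w=np.array([ray("top",u,v,.033)[:2] for u,v in b]);print(b,w,w.mean(0),[ (np.hypot(*e),np.arctan2(e[1],e[0])) for e in np.diff(w,axis=0)])
cv2.imwrite("pics/c3.png",cv2.resize(p[185:295,320:430],None,fx=5,fy=5,interpolation=2)[...,::-1])
E
```

```text
False [ 0.6338 -0.5208  0.0042]
12.675
1658 ((441.2615661621094, -228.48385620117188), (61.98950958251953, 171.02639770507812), 9.200687408447266)
[[338.3614 251.3284]
 [405.9265 239.578 ]
 [410.1761 264.0128]
 [342.611  275.7633]] [[ 0.4581 -0.1377]
 [ 0.4861 -0.3113]
 [ 0.4242 -0.3177]
 [ 0.3966 -0.1462]] [ 0.4412 -0.2282] [(np.float64(0.17583766928552075), np.float64(-1.4104072189255648)), (np.float64(0.06229803674087691), np.float64(-3.0379344835157767)), (np.float64(0.17372759972119595), np.float64(1.730336121685921))]
```

View pics/c3.png

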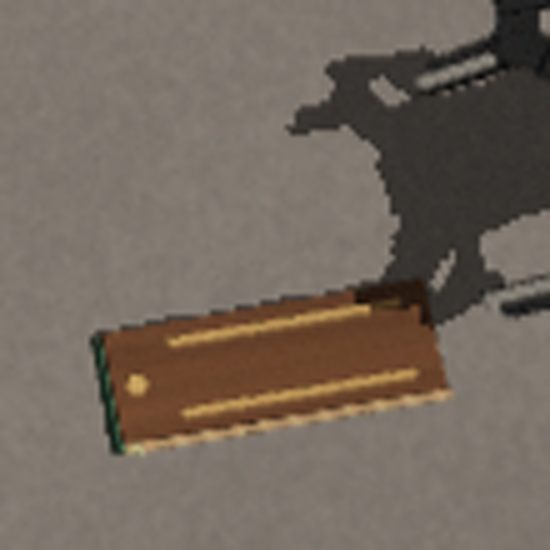

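The strip along the -y rim is now even, so the lid is fully shut. The box centre is (0.441,-0.228), angle -1.410. Now grasp, tip and stand it.

```bash
cat >> h.py <<'E'
BA=-1.410; BC=np.array([.4412,-.2283,0]); TH=np.radians(45)
E
python3 - <<'E'
from h import *
np.set_printoptions(precision=3,suppress=True)
G=(TH,.045,.021,1); ST=(.54,-.15)
p,o=graspflat(*G); zt=R.from_rotvec(o).apply([0,0,1])
manip.goto(p-.09*zt,o); manip.movel(p,o,speed=.1)
manip.gripper_to(0,80); s=manip.sense(); print(s["width"],s["finger_force"],s["force"])
manip.movel(p+[0,0,.15],o,speed=.12); 
p2,o2=stand(*G,BA,ST,.06); print(manip.inverse_kinematics(p2,o2))
manip.movel(p2,o2,speed=.07); s=manip.sense(); print(s["clock"],s["width"],s["qpos"])
p3,_=stand(*G,BA,ST,.012); manip.movel(p3,None,speed=.1)
p,d=shot("top","full3.png"); q,_=shot("scene")
cv2.imwrite("pics/c4.png",np.hstack([p[120:320,240:440],q[80:280,150:350]]).repeat(2,0).repeat(2,1)[...,::-1])
E
```

```text
0.7150939382692817 87.77671605348587 [-1.581 -2.467  5.234]
[ 0.42   0.596 -0.814  2.011  1.252  1.356 -0.921]
18.325 0.7158182855818175 [ 0.383  0.574 -0.761  2.012  1.231  1.325 -0.912]
```

View pics/c4.png

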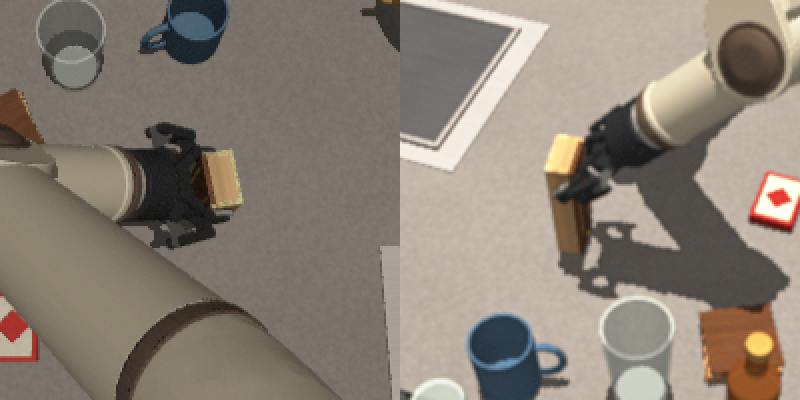

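The box is held upright just above the bar, near (225,180) in the left panel, with the lid shut. Now lower, release and measure it.

```bash
python3 - <<'E'
from h import *
np.set_printoptions(precision=4,suppress=True)
G=(TH,.045,.021,1); ST=(.54,-.15)
p,o=stand(*G,BA,ST,-.006); print(manip.movel(p,None,speed=.03,force_limit=6)); s=manip.sense(); print(s["tcp_pos"]-p,s["force"])
manip.gripper_to(1.0); manip.pause(.2); zt=R.from_rotvec(o).apply([0,0,1])
p=manip.sense()["tcp_pos"]; manip.movel(p-.1*zt,None,speed=.15)
p=manip.sense()["tcp_pos"]; manip.movel(p+[0,0.06,.14],rot(-UP+.3*zt,R.from_rotvec(o).apply([0,1,0])),speed=.2)
print(manip.sense()["clock"])
p,d=shot("top","full4.png"); q,e=shot("scene")
for n,D in(("top",d),("scene",e)):
    P=cloud(n,D).reshape(-1,3); P=P[(abs(P[:,0]-.54)<.06)&(abs(P[:,1]+.15)<.06)]
    t=P[(P[:,2]>.16)&(P[:,2]<.182)]; print(n,len(t),np.median(t[:,2]) if len(t) else 0,cv2.minAreaRect((t[:,:2]*1000).astype(np.float32)) if len(t) else 0)
cv2.imwrite("pics/c5.png",np.hstack([p[120:320,240:440],q[80:280,150:350]]).repeat(2,0).repeat(2,1)[...,::-1])
E
```

```text
True
[ 0.0003 -0.0006  0.0074] [-0.3203 -0.6684  3.9372]
21.8
top 462 0.1704672767805081 ((540.1792602539062, -150.44815063476562), (62.46318817138672, 37.22846603393555), 8.26108169555664)
scene 299 0.16900225276201508 ((542.227783203125, -148.10159301757812), (66.82595825195312, 37.604976654052734), 10.392620086669922)
```

View pics/c5.png

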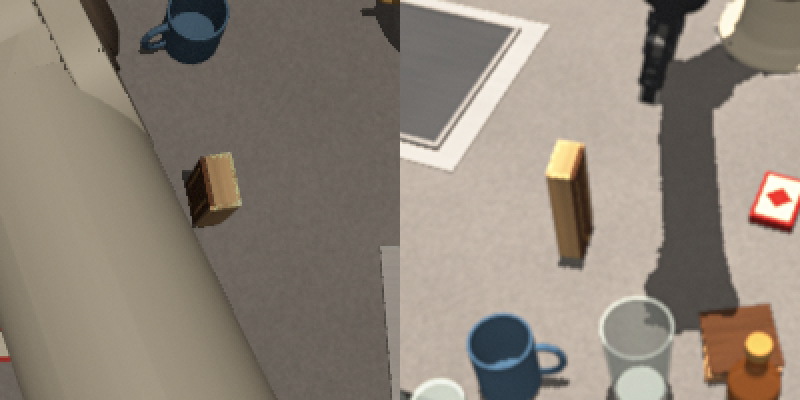

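The box stands freely at (0.541,-0.149) with the lid shut, and the gripper is clear. Next I regrasp from the top across the thickness and carry it to the rack.

```bash
python3 - <<'E'
from h import *
np.set_printoptions(precision=3,suppress=True)
a=np.radians(98.8); bz=np.array([np.cos(a),np.sin(a),0]); C=np.array([.541,-.1495,0])
T=RC+0.0*rex; ik=manip.inverse_kinematics
best=None
for s in(1,-1):
    g=ik(C+.27*UP,rot(-UP,s*bz))
    for t in(1,-1):
        r=ik(T+.31*UP,rot(-UP,t*rey)); dq=np.abs(np.array(g)-r).max(); print(s,t,g,r)
        turn=np.abs(R.from_rotvec(rot(-UP,s*bz)).inv()*R.from_rotvec(rot(-UP,t*rey))).magnitude() if 0 else (R.from_rotvec(rot(-UP,s*bz)).inv()*R.from_rotvec(rot(-UP,t*rey))).magnitude()
        if best is None or dq<best[0]: best=(dq,s,t)
_,s,t=best; print(best)
manip.goto(C+.27*UP,rot(-UP,s*bz)); manip.movel(C+.138*UP,None,speed=.1)
manip.gripper_to(0,60); st=manip.sense(); print(st["width"],st["finger_force"],st["force"],st["qpos"],st["clock"])
manip.movel(C+.31*UP,None,speed=.12)
np.save("t.npy",t)
manip.goto(T+.315*UP,rot(-UP,t*rey)); st=manip.sense(); print(st["qpos"],st["tcp_pos"]-T,st["clock"],st["width"])
p,d=shot("top","full5.png"); q,e=shot("scene")
P=cloud("scene",e).reshape(-1,3); P=P[(np.hypot(*(P[:,:2]-T[:2]).T)<.07)]
tt=P[(P[:,2]>.325)&(P[:,2]<.36)]; print(len(tt))
cv2.imwrite("pics/c6.png",np.hstack([p[100:300,50:250],q[100:300,340:540]]).repeat(2,0).repeat(2,1)[...,::-1])
E
```

```text
1 1 [ 1.162  0.64  -1.35   1.717  0.645  1.321  1.405] [ 0.259  0.885 -1.535  1.489  0.884  1.595  2.06 ]
1 -1 [ 1.162  0.64  -1.35   1.717  0.645  1.321  1.405] [ 0.139  0.598 -1.099  1.492  0.536  1.379 -0.847]
-1 1 [ 0.813  0.357 -0.74   1.726  0.26   1.159 -1.419] [ 0.259  0.885 -1.535  1.489  0.884  1.595  2.06 ]
-1 -1 [ 0.813  0.357 -0.74   1.726  0.26   1.159 -1.419] [ 0.139  0.598 -1.099  1.492  0.536  1.379 -0.847]
(np.float64(0.6739670668898151), -1, -1)
0.3917387186002445 62.7632474899292 [ 0.99  -1.275  4.81 ] [ 0.744  0.509 -0.669  1.851  0.393  0.915 -1.525] 24.9583
[ 0.192  0.66  -1.224  1.484  0.623  1.433 -0.908] [ 0.001 -0.002  0.315] 28.275 0.38929699255908395
387
```

View pics/c6.png

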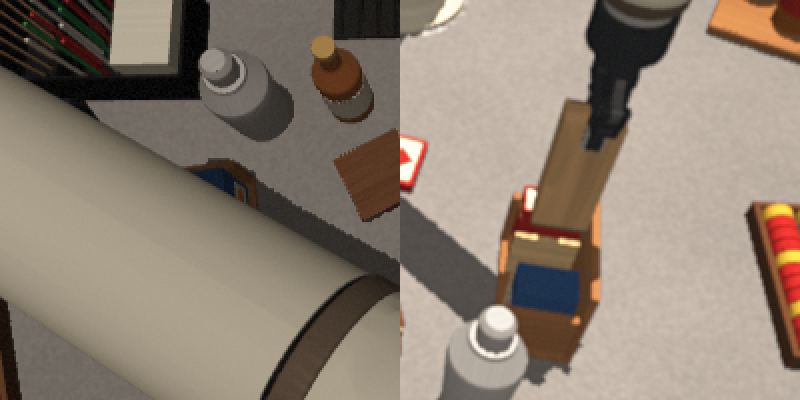

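The box hangs upright over the middle bay, with its pale underside facing the blue box. I'll measure that face's offset and tilt relative to the rack before lowering.

```bash
python3 - <<'E'
from h import *
np.set_printoptions(precision=4,suppress=True)
q,e=shot("scene"); P=cloud("scene",e).reshape(-1,3)
L=np.c_[(P-RC)@rex,(P-RC)@rey,P[:,2]]
m=(abs(L[:,0])<.05)&(abs(L[:,1]+.018)<.012)&(L[:,2]>.185)&(L[:,2]<.28); F=L[m]; print(len(F))
A=np.c_[F[:,[0]],F[:,[2]]-.23,np.ones(len(F))]; print("y face = a*x+b*(z-.23)+c",np.linalg.lstsq(A,F[:,1],rcond=None)[0])
for z in(.2,.23,.26):
    r=F[abs(F[:,2]-z)<.008]; print(z,np.percentile(r[:,0],[1,99]))
m=(abs(L[:,0])<.06)&(abs(L[:,1])<.1)&(L[:,2]>.08)&(L[:,2]<.1);B=L[m];print("boards y",np.histogram(B[:,1],bins=np.arange(-.1,.101,.01)))
# lid-side neighbour faces
for n,lo,hi,zr in(("book?",.02,.09,(.12,.137)),("card",-.09,-.02,(.11,.124))):
    k=L[(L[:,1]>lo)&(L[:,1]<hi)&(abs(L[:,0])<.06)&(L[:,2]>zr[0])&(L[:,2]<zr[1])]; print(n,len(k),cv2.minAreaRect((k[:,:2]*1000).astype(np.float32)))
E
```

```text
874
y face = a*x+b*(z-.23)+c [-0.0308  0.0084 -0.0207]
0.2 [-0.0332  0.0284]
0.23 [-0.0333  0.0277]
0.26 [-0.0331  0.0281]
boards y (array([164, 109, 100,   9,   8,   9,   9,   5,   3,   7,   7,   7, 132,
       143,   5,   3,   2,   5,  23,   3]), array([-0.1 , -0.09, -0.08, -0.07, -0.06, -0.05, -0.04, -0.03, -0.02,
       -0.01, -0.  ,  0.01,  0.02,  0.03,  0.04,  0.05,  0.06,  0.07,
        0.08,  0.09,  0.1 ]))
book? 77 ((-4.836427688598633, 36.52428436279297), (38.74308776855469, 91.35057830810547), 50.166194915771484)
card 574 ((2.985149383544922, -54.65595245361328), (62.281646728515625, 79.48247528076172), 89.8492202758789)
```

```bash
python3 - <<'E'
from h import *
np.set_printoptions(precision=4,suppress=True)
T=RC+.003*rex-.001*-rey
print(manip.movel(T+.315*UP,None,speed=.05))
f=manip.movel(T+.165*UP,None,speed=.1,force_limit=10); s=manip.sense(); print(f,s["tcp_pos"]-T,s["force"])
if not f:
    f=manip.movel(T+.144*UP,None,speed=.02,force_limit=6); s=manip.sense(); print(f,s["tcp_pos"]-T,s["force"],s["clock"])
E
```

```text
False
False [0.0003 0.0003 0.1657] [-0.0925 -0.0726 -4.3867]
True [ 0.0001 -0.0001  0.1507] [-0.541   0.6066  5.0558] 31.05
```

```bash
python3 - <<'E'
from h import *
np.set_printoptions(precision=4,suppress=True)
manip.gripper_to(.62); manip.pause(.3)
p=manip.sense()["tcp_pos"]; manip.movel(p+[0,0,.15],None,speed=.12)
p=manip.sense()["tcp_pos"]; manip.goto(np.array([.42,-.25,.32]),manip.sense()["ee_rot"]); manip.pause(.3)
print(manip.sense()["clock"])
q,e=shot("scene","full7.png");p,d=shot("top")
for n,D in(("scene",e),("top",d)):
    P=cloud(n,D).reshape(-1,3); L=np.c_[(P-RC)@rex,(P-RC)@rey,P[:,2]]
    k=L[(abs(L[:,0])<.06)&(abs(L[:,1])<.05)&(L[:,2]>.17)&(L[:,2]<.195)]; print(n,len(k),np.median(k[:,2]),cv2.minAreaRect((k[:,:2]*1000).astype(np.float32)))
cv2.imwrite("pics/c8.png",np.hstack([p[140:290,80:230],q[150:300,350:500]]).repeat(2,0).repeat(2,1)[...,::-1])
cv2.imwrite("pics/c8f.png",np.hstack([p[60:320,100:420]])[...,::-1])
E
```

```text
35.4917
scene 405 0.1807535500348073 ((2.26513671875, -2.4920711517333984), (61.76190185546875, 39.9989013671875), 1.4867054224014282)
top 491 0.1821830288506252 ((0.7981224060058594, -0.42827606201171875), (37.13291931152344, 63.622047424316406), 89.41193389892578)
```

View pics/c8.png

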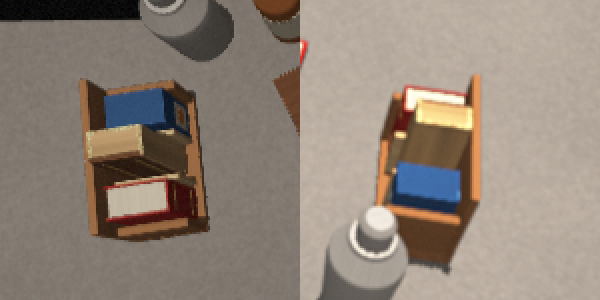

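View pics/full7.png

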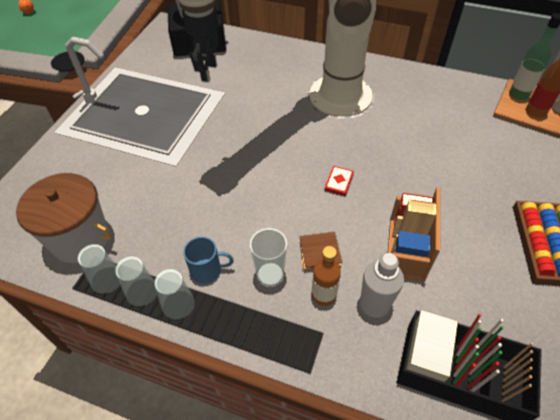

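The box stands square in the middle bay, at (130,145) in the left panel. Its top is at 182 mm, it is centred within about 1 mm in the top view, and the lid is shut. Everything else is where it was, and the robot is clear.

```bash
python3 -c "
from rig import manip
print(manip.sign_off())"
```

```text
the job is handed in; nothing more can be done
None
```

I shut the domino box's lid, stood the box on its felt end on the bar and let go, then regripped it by the top and set it upright and square in the middle bay; I've handed the job in, about 36 s on the robot's clock.

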